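Drive the axle pin out of a trolley castor and catch it in a bin

TASK

The worn wheel of this trolley castor has to come off. Set the grey stock bin on the bench under the lower end of the axle pin, then push the pin down and right out of the fork with the punch so that it drops into the bin without ever touching the bench. Stand the punch back in its hole in the wooden block, leave the bin with the pin in it standing on the bench, and do not disturb the spare wheel, the pump bottle or the tube carton.

Things in the scene. Friction and masses are not known exactly. Their poses are not given: they have to be found in the camera images.
- castor: Steel trolley castor (rigid fork, black wheel 100 mm dia, 34 wide) clamped in the vice, immovable. Origin: axle centre, 150 mm above the bench. z axis: up along the axle to the punch side, leaning 28 degrees from vertical, top towards the robot. x: from top plate to wheel, 28 degrees above level; y level. Fork bosses (25 mm dia) end at z = +33 and -33 mm. Beyond the vice, nothing of wheel or fork is below 95 mm.
- vice: Blue bench vice, fixed. Origin on the bench straight below the castor's axle centre, z up, x level from the castor's top plate towards its wheel, so that the axle's lower end points to +x. The vice itself fills x = -134 to -38 mm, y = -136 to +136 mm, 136 mm high; the castor's plate reaches 154 mm. The bench at x above -36 mm is clear under the castor.
- pin_entry (a point): Centre of the upper mouth of the castor's through-bore (15 mm wide), z = +33 mm in the castor's frame; axes as the castor's. At the start the pin stands 7 mm proud of it.
- pin_exit (a point): Centre of the lower mouth of the bore, z = -33 mm in the castor's frame, 121 mm above the bench; axes as the castor's. The pin leaves here downwards along the bore and lands on the bench or in a bin at -20 to 80 mm in x of the vice's frame, near y = 0.
- pin_center (a point): Centre of the axle pin: plain round steel, 14 mm dia, 80 mm long, 95 g, z axis along its length. At the start it sits centrally in the bore, 7 mm proud at both ends. Tight fit: a steady push of about 5 to 16 N along the bore moves it; it comes free and drops once its upper end has been pushed 60 to 73 mm down, to near the lower mouth.
- punch_grip (a point): Point on the punch's axis, 155 mm above its tip, 37 mm below its top. Steel punch 192 mm long, about 300 g: round body 21 mm dia (upper 102 mm), slim nose 9 mm dia (lower 90 mm), flat shoulder between. z axis from tip to top. At the start it stands upright in the block, nose in the hole, shoulder on the block's top, this point 160 mm above the bench.
- punch_tip (a point): Centre of the punch's lower end (flat, 9 mm dia).
- block_hole (a point): Centre of the mouth of the punch hole (15 mm wide, through) in the top of a wooden block, 95 mm above the bench; axes as the block's, z up. The block is fixed, 150 (x) by 70 (y) by 95 mm; the hole lies 33 mm from its -x end, mid-way in y. A small screwdriver is fixed in the block 97 mm from the hole in +x, its top 156 mm above the bench.
- bin_center (a point): Centre of the grey plastic stock bin, half-way up (25 mm above its underside): open box, 165 (x) by 125 (y) by 50 mm high outside, walls and floor 8 mm thick, about 300 g, z axis up. It can be pinched by a wall from above.
- spare_wheel_center (a point): Centre of the spare wheel, 100 mm dia, 34 mm thick (hub 40), lying flat on the bench. Leave alone.
- pump_bottle_center (a point): Point on the axis of a clear pump bottle, 50 mm above the bench; 60 mm dia, 146 mm high. Leave alone.
- tube_carton_center (a point): Centre of an open white carton of capped tubes, 90 (x) by 150 (y) by 55 mm (63 over the caps). Leave alone.
- table: The grey bench top, its surface at z = 0.
Not all that is in view belongs to the job. What is shaped like the part that bears block_hole but green or orange is not meant.

How it is judged:
By the outcome, as a careful person would: the job done as asked, in the order asked, and still so for the second after the job is handed in, with the robot touching nothing.
It also fails if it takes over 67 s, if anything falls off the work surface, if the arm or the gripper's body presses on something with over 40 N, if the wrist force passes 120 N, or if a joint passes its speed limit or range.

ROBOT

A 6-joint arm with a two-finger parallel gripper is mounted at the origin on the work surface. World frame = base frame: x ahead of the robot, y to its left, z up, the work surface at z = 0. Lengths are in mm, angles in rad, forces in N, time in s.
With the tool pointing down it reaches from about 275 to 725 mm from the base axis. Payload 5.6 kg.
Tool frame: the origin (TCP) lies on the centre line of the jaws, within the pads' length; the fingertips stand 8 mm ahead of it and the grasp point (between the pads) lies 11 mm behind it; z points along the fingers, x is the direction in which the jaws open and shut, and the axes are right-handed (so a half turn about z gives the same grasp; the last joint's range is limited). The gripper opens to 85 mm and grips with 20 to 120 N. Pads are 22 mm wide; open, the fingers measure 114 mm over their backs; the gripper's body (76 mm by 85 mm) begins 54 mm behind the grasp point. The pads swing forward as they close: fully open they stand 13 mm farther back than shut.
Start: joints at [1.523, 0.255, 0.108, 0, -1.424, -0.285], TCP at [179.653, 519.825, 239.283] pointing down, gripper open.
Joint ranges: [-2.95, 2.95], [-1.21, 1.97], [-1.09, 1.5], [-2.87, 1.71], [-2.94, -0.07], [-3.05, 3.05]. Speed limits (rad/s): [2.57, 2.57, 3.14, 3.14, 3.14, 3.14].

INTERFACE

Orientations are given as a rotation vector (axis times angle).
In Python, from plant import ctrl, viewer, sign_off gives the robot as it stands.
- The arm moves only by the tool move_arm, never from a script. Its argument "targets" is one flat list of numbers, 6 for each row, row after row: the shift along the tool's x, y, z in mm, then the turn, a rotation vector about the tool's x, y, z in degrees. In form: [tx, ty, tz, wx, wy, wz, tx, ty, tz, wx, wy, wz, ...]. A call has 1 to 10 rows; each row is the pose to reach, as a shift and turn from the pose commanded when the call began, along the tool's axes at that moment; what a row does not reach only later rows make up. A row lasts 1/10 s, in which the tool goes at most 50 mm and 8.59 degrees, less where a joint would pass 70% of its speed; a pose out of reach is approached as far as the arm can. A call with a gripper value outside its range is refused whole. "gripper" is the finger opening in mm, from 0 to 85.4, set as the call begins (left out, the last holds). The fingers move at their own pace and stop on an object; "force" is the grip in N (left out, the last holds). Time passes only in rows, so rows that repeat a pose let the fingers close. It gives the time, the measured TCP pose, the force and the opening at its end, in the units of the state.
- ctrl.get_state(): the state, without advancing time (a new reading comes with each control period).
- viewer.snapshot(name): name is "scene" or "top" or "wrist"; returns the picture (400x640x3 uint8, red, green, blue); there is no depth.
- viewer.camera_info(name): a dict with "camera_matrix" (3x3 intrinsics, pixels), "R" (3x3) and "t" (3): a world point X has camera coordinates R X + t. Camera axes: x right, y down, z forward; pixel columns grow to the right and rows downward; lengths in mm; the calibration is good to about 2 mm. A picture is of the moment at which its call begins: read the wrist's pose just before it. camera_info takes no time and is no camera call; for the wrist camera it gives the pose at the moment of the call.
- sign_off(): hands the job in, once; it reports no verdict.
The state is a dict: "time_s": time; "joint_pos": joint angles; "qd": joint speeds; "joint_torque": joint torques, N m; "position": TCP position; "ee_rot": TCP orientation; "contact_force": force on the tool from outside, world axes, zero at the start; "torque": the same for the moment, N m; "opening": finger opening in mm.
Only numpy, scipy, OpenCV 4.12 (cv2) and the standard library are available. Lean on these libraries where they do the work, as an engineer would, in place of code of your own. Each camera call takes 0.05 s, during which the arm holds its last target.

## Working session

There is one attempt and no reset: what is moved stays moved. The work goes in short steps, Python scripts to look and compute and a tool call to move; the robot and the scene stay as the last step left them, time stands still between calls to the robot, and variables do not carry over. Pictures are saved under pics/ and viewed, and the job is handed in when it is done.

Besides the shell and the picture viewer there is one more tool, called after ">>>" in YAML: its name, and indented under it one key for each argument. move_arm: Moves the arm, as the interface text tells. Its arguments: {"type":"object","properties":{"targets":{"type":"array","items":{"type":"number"}},"gripper":{"type":"number"},"force":{"type":"number"}},"required":["targets"]}

```bash
ls; mkdir -p pics; python3 - <<'E'
from plant import ctrl, viewer
import cv2, numpy as np
s=ctrl.get_state(); print(s)
for n in ["scene","top","wrist"]:
    im=viewer.snapshot(n); cv2.imwrite(f"pics/{n}0.png",im[:,:,::-1])
    print(n,{k:np.round(v,3).tolist() if not isinstance(v,str) else v for k,v in viewer.camera_info(n).items()})
E
```

```text
pics
{'time_s': 0.0, 'joint_pos': array([ 1.52255818e+00,  2.55715119e-01,  1.07005590e-01, -5.02499893e-04,
       -1.42388872e+00, -2.84606308e-01]), 'qd': array([ 5.58652120e-04, -1.82762881e-03,  9.52678761e-04,  4.90447379e-05,
       -3.97967383e-04,  9.98369463e-05]), 'joint_torque': array([ 2.47095477e-04, -3.86626983e+01,  2.37930965e+01,  5.36515832e+00,
       -6.24639026e-03, -2.95917786e-06]), 'position': array([179.477008  , 519.38121574, 238.40877064]), 'ee_rot': array([ 1.82178805e+00, -2.55758340e+00,  1.73951065e-03]), 'contact_force': array([-0.17768105, -0.13494441, -0.14940627]), 'torque': array([-0.04727503,  0.06077649,  0.02137057]), 'opening': 85.3416123847437}
scene {'camera_matrix': [[428.518, 0.0, 314.858], [0.0, 428.518, 200.807], [0.0, 0.0, 1.0]], 'R': [[0.052, 0.998, 0.023], [0.56, -0.01, -0.828], [-0.827, 0.056, -0.56]], 't': [54.342, -220.803, 1659.516]}
top {'camera_matrix': [[379.107, 0.0, 318.327], [0.0, 379.107, 197.997], [0.0, 0.0, 1.0]], 'R': [[0.022, -0.999, -0.032], [-0.987, -0.017, -0.157], [0.157, 0.035, -0.987]], 't': [-70.576, 581.101, 1051.595]}
wrist {'camera_matrix': [[306.538, 0.0, 317.066], [0.0, 306.538, 202.156], [0.0, 0.0, 1.0]], 'R': [[-0.327, -0.945, 0.001], [-0.905, 0.313, 0.287], [-0.271, 0.093, -0.958]], 't': [549.407, -35.993, 379.298]}
```

View pics/scene0.png

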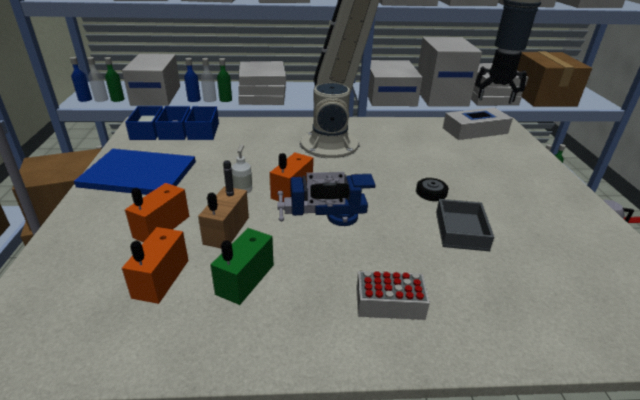

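View pics/top0.png

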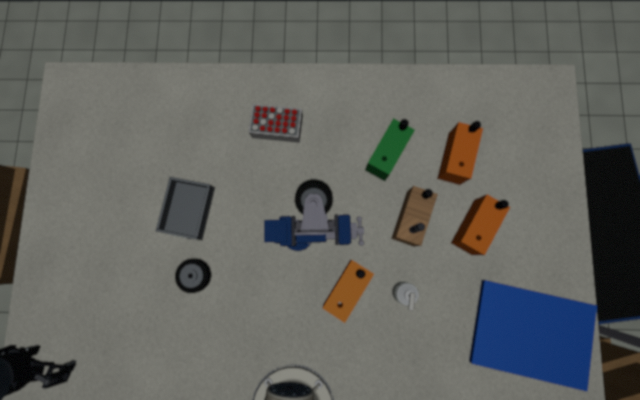

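View pics/wrist0.png

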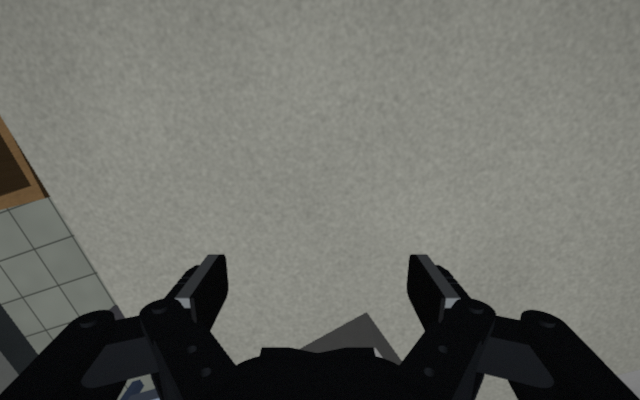

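Scene: bin at (465,224), castor/vice at (330,190), wooden block with punch at (225,210). Top: bin (187,208), wheel (313,197), wooden block (415,215), spare wheel (193,275). Next I enlarge the crops.

```bash
python3 - <<'E'
import cv2,numpy as np
t=cv2.imread('pics/top0.png'); s=cv2.imread('pics/scene0.png')
def crop(im,x0,y0,w,h,f,n): cv2.imwrite('pics/'+n,cv2.resize(im[y0:y0+h,x0:x0+w],None,fx=f,fy=f,interpolation=cv2.INTER_CUBIC))
crop(t,150,165,80,80,7,'t_bin.png')
crop(t,255,170,110,85,7,'t_cas.png')
crop(t,380,170,70,85,7,'t_blk.png')
crop(s,190,150,200,110,4,'s_mid.png')
E
```

```text
(no output)
```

View pics/t_bin.png

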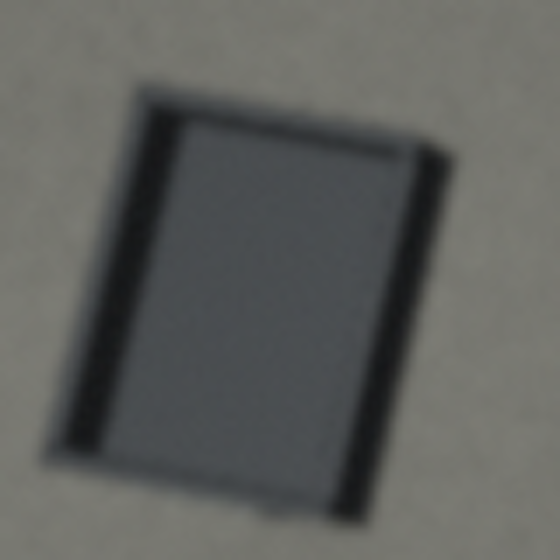

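View pics/t_cas.png

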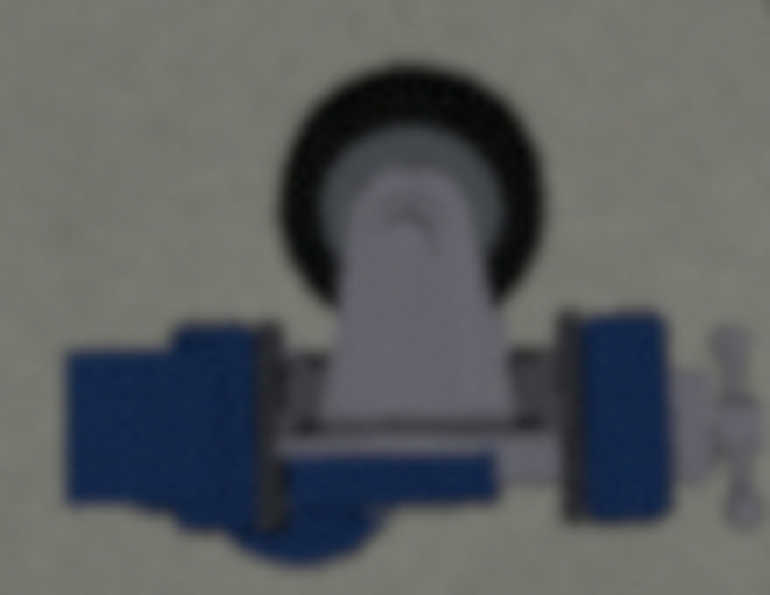

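View pics/t_blk.png

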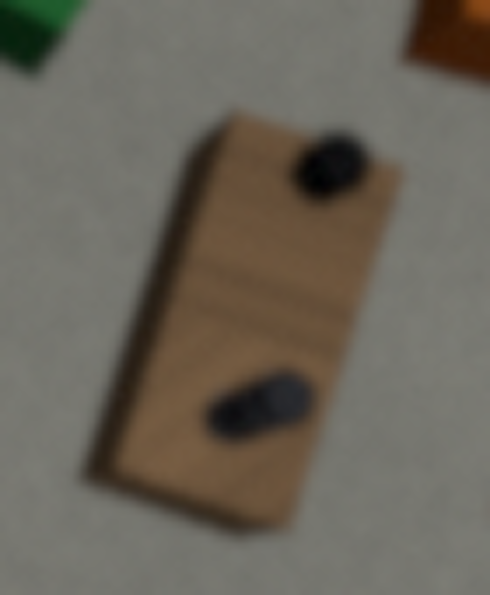

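View pics/s_mid.png

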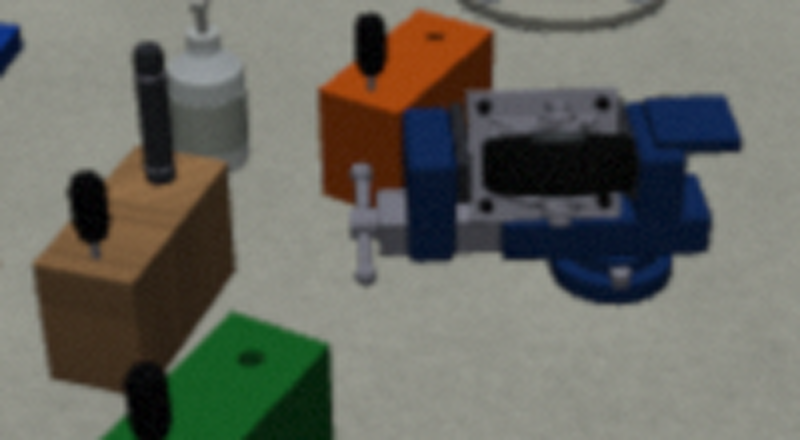

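Crops: bin rim corners are near (138,85), (425,135), (335,510) and (45,460) in the crop. Block top corners are at (237,112), (403,175), (285,530) and (110,470). The pin boss is near (408,215).

```bash
cat > h.py <<'E'
from plant import ctrl, viewer
import cv2, numpy as np
from scipy.spatial.transform import Rotation as Ro
def ray(n,p,ci=None):
    ci=ci or viewer.camera_info(n); K=np.array(ci['camera_matrix']);R=np.array(ci['R']);t=np.array(ci['t'])
    d=R.T@np.linalg.inv(K)@np.array([p[0],p[1],1.]); return -R.T@t,d/np.linalg.norm(d)
def onz(n,p,z,ci=None):
    c,d=ray(n,p,ci); return c+d*(z-c[2])/d[2]
def proj(n,X,ci=None):
    ci=ci or viewer.camera_info(n); q=np.array(ci['camera_matrix'])@(np.array(ci['R'])@np.asarray(X,float)+np.array(ci['t'])); return q[:2]/q[2]
def two(n1,p1,n2,p2,ci1=None,ci2=None):
    a,d=ray(n1,p1,ci1); b,e=ray(n2,p2,ci2)
    s=np.linalg.lstsq(np.c_[d,-e],b-a,rcond=None)[0]; P=a+d*s[0];Q=b+e*s[1]
    return (P+Q)/2,np.linalg.norm(P-Q)
E
python3 - <<'E'
from h import *
np.set_printoptions(precision=1,suppress=True)
def g(off,l,z):
    P=np.array([onz('top',(off[0]+(x+.5)/7-.5,off[1]+(y+.5)/7-.5),z) for x,y in l]); return P
b=g((150,165),[(138,85),(425,135),(335,510),(45,460)],50); print('bin',b,b.mean(0)); 
print([np.linalg.norm(b[i]-b[(i+1)%4]) for i in range(4)],[np.degrees(np.arctan2(*(b[(i+1)%4]-b[i])[1::-1])) for i in range(4)])
k=g((380,170),[(237,112),(403,175),(285,530),(110,470)],95);print('blk',k,k.mean(0))
print([np.linalg.norm(k[i]-k[(i+1)%4]) for i in range(4)],[np.degrees(np.arctan2(*(k[(i+1)%4]-k[i])[1::-1])) for i in range(4)])
print('punchtop',g((380,170),[(290,395)],197))
print('boss',g((255,170),[(408,218)],182),g((255,170),[(408,222)],185))
w=g((255,170),[(408,62),(280,190),(545,190)],150); print('wheel',w)
v=g((255,170),[(65,350),(170,322),(580,318),(660,312),(672,520),(65,500),(285,430),(550,430)],136); print('vice',v)
sp=(195+0*1,151)
# scene punch top
print(two('scene',(190+148/4,150+45/4),'top',(380+290/7,170+393/7)))
E
```

```text
bin [[637.4 380.9  50. ]
 [618.  257.6  50. ]
 [461.4 284.2  50. ]
 [479.4 406.2  50. ]] [549.  332.2  50. ]
[np.float64(124.77391608155905), np.float64(158.79094130371885), np.float64(123.34976181057816), np.float64(160.03057810952578)] [np.float64(-98.96032524384323), np.float64(170.36440129126848), np.float64(81.62033455152026), np.float64(-9.118194431979987)]
blk [[ 613.5 -321.7   95. ]
 [ 589.5 -385.7   95. ]
 [ 450.8 -337.2   95. ]
 [ 472.3 -270.8   95. ]] [ 531.5 -328.8   95. ]
[np.float64(68.29466638651797), np.float64(146.96837994003124), np.float64(69.82597998930372), np.float64(150.13495444221883)] [np.float64(-110.59319840488824), np.float64(160.75985359204157), np.float64(72.02861298201351), np.float64(-19.82528345194012)]
punchtop [[ 493.5 -316.2  197. ]]
boss [[553.4 -50.2 182. ]] [[551.5 -50.4 185. ]]
wheel [[617.6 -47.2 150. ]
 [568.   -0.5 150. ]
 [569.7 -99.5 150. ]]
vice [[ 507.8   80.1  136. ]
 [ 519.2   40.8  136. ]
 [ 523.6 -113.5  136. ]
 [ 526.4 -143.4  136. ]
 [ 449.  -148.6  136. ]
 [ 451.7   77.6  136. ]
 [ 479.4   -3.9  136. ]
 [ 481.4 -102.9  136. ]]
(array([ 493.2, -316.4,  196.3]), np.float64(1.8409680766308134))
```

```bash
python3 - <<'E'
from h import *
np.set_printoptions(precision=1,suppress=True)
print('carton',[onz('top',p,60) for p in [(251,107),(301,108),(299,139),(250,136)]])
print('spare',onz('top',(193,275),34)); print('bottle',onz('top',(406,294),120))
s=ctrl.get_state(); R=Ro.from_rotvec(s['ee_rot']).as_matrix(); print(R)
ci=viewer.camera_info('wrist'); Rc=np.array(ci['R']); C=-Rc.T@ci['t']; print('cam in tool',R.T@(C-s['position']),'fwd',R.T@Rc[2])
E
```

```text
carton [array([851.3, 147.5,  60. ]), array([849.6,  -2.1,  60. ]), array([754.,   1.,  60.]), array([761.4, 145.9,  60. ])]
spare [355.  294.8  34. ]
bottle [ 324.7 -292.6  120. ]
[[-0.3 -0.9 -0. ]
 [-0.9  0.3 -0. ]
 [ 0.  -0.  -1. ]]
cam in tool [   0.1  -74.2 -134.7] fwd [-0.   0.3  1. ]
```

```bash
cat >> h.py <<'E'
def down(yaw):  # tool-down matrix, tool x at heading yaw deg
    a=np.radians(yaw); x=np.array([np.cos(a),np.sin(a),0]); z=np.array([0,0,-1.]); return np.c_[x,np.cross(z,x),z]
def rel(p,R):
    s=ctrl.get_state(); R0=Ro.from_rotvec(s['ee_rot']).as_matrix()
    print('rel',np.round(R0.T@(np.asarray(p)-s['position']),1),np.round(np.degrees(Ro.from_matrix(R0.T@R).as_rotvec()),2))
def show():
    s=ctrl.get_state(); R=Ro.from_rotvec(s['ee_rot']).as_matrix()
    print(round(s['time_s'],2),np.round(s['position'],1),'xhead',round(np.degrees(np.arctan2(R[1,0],R[0,0])),1),'z',np.round(R[:,2],3),'F',np.round(s['contact_force'],1),'open',round(s['opening'],1),'q',np.round(s['joint_pos'],2))
E
python3 - <<'E'
from h import *
show(); rel([588,266.5,110],down(-99.4)); rel([588,266.5,29],down(-99.4))
E
```

```text
0.15 [179.5 519.5 238.6] xhead -109.1 z [-0.    -0.001 -1.   ] F [-0.2  0.7  0. ] open 85.4 q [ 1.52  0.26  0.11 -0.   -1.42 -0.28]
rel [ 105.5 -468.7  128.8] [ 0.   -0.08 -9.67]
rel [ 105.4 -468.7  209.8] [ 0.   -0.08 -9.67]
```

>>> move_arm:
  targets: [11,-47,13,0,0,-1,21,-94,26,0,0,-2,32,-141,39,0,0,-3,42,-187,52,0,0,-4,53,-234,64,0,0,-5,63,-281,77,0,0,-6,74,-328,90,0,0,-7,84,-375,103,0,0,-8,95,-422,116,0,0,-9,105.5,-468.7,128.8,0,0,-9.7]
  gripper: 50

```text
time_s: 1.15
position: [589.5, 265.6, 109.5]
ee_rot: [2.033, -2.394, -0.0]
contact_force: [0.4, 0.8, -0.0]
opening: 50.1
```

```bash
python3 - <<'E'
from h import *
show(); rel([588,266.5,110],down(-99.4)); rel([588,266.5,29],down(-99.4))
E
```

```text
1.15 [589.5 265.6 109.5] xhead -99.3 z [-0.001 -0.    -1.   ] F [ 0.4  0.8 -0. ] open 50.1 q [ 0.66  0.51  0.15 -0.   -1.21  0.74]
rel [-0.7  1.6 -0.5] [ 0.03 -0.02  0.07]
rel [-0.7  1.6 80.5] [ 0.03 -0.02  0.07]
```

```bash
python3 - <<'E'
from h import *
cv2.imwrite('pics/w1.png',viewer.snapshot('wrist')[:,:,::-1])
E
```

```text
(no output)
```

View pics/w1.png

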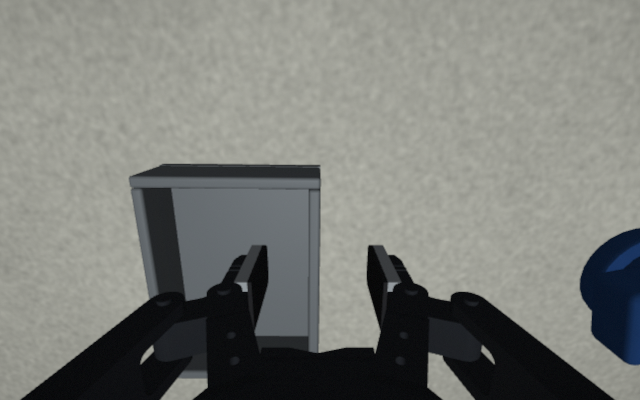

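The wall is at column 314, centred between the fingers (about 250 and 385) and parallel to the pads. I descend and grip.

>>> move_arm:
  targets: [0,1,30,0,0,0,0,1,58,0,0,0,0,1,76,0,0,0,0,1,81,0,0,0,0,1,81,0,0,0]

```text
time_s: 1.7
position: [586.8, 266.9, 28.8]
ee_rot: [2.032, -2.394, 0.0]
contact_force: [-0.2, 0.4, 0.5]
opening: 50.0
```

>>> move_arm:
  targets: [0,0,0,0,0,0,0,0,0,0,0,0,0,0,0,0,0,0,0,0,0,0,0,0,0,0,0,0,0,0]
  gripper: 0
  force: 70

```text
time_s: 2.2
position: [588.0, 267.8, 30.9]
ee_rot: [-2.031, 2.393, -0.001]
contact_force: [-0.5, 2.3, 6.5]
opening: 6.7
```

```bash
python3 - <<'E'
from h import *
show()
cv2.imwrite('pics/w2.png',viewer.snapshot('wrist')[:,:,::-1])
E
```

```text
2.2 [588.  267.8  30.9] xhead -99.3 z [ 0.002  0.001 -1.   ] F [-0.5  2.3  6.5] open 6.7 q [ 0.67  0.57  0.04  0.   -1.04  0.74]
```

View pics/w2.png

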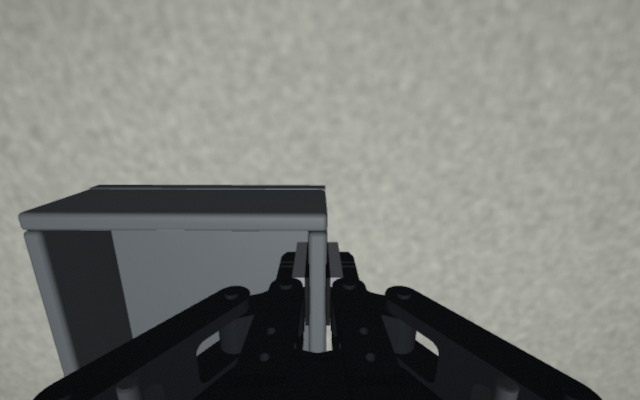

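```bash
python3 - <<'E'
from h import *
for p in [(326,213),(20,213)]: print(onz('wrist',p,50).round(1))
for p in [(320,178),(132,178)]: pass
print(onz('wrist',(326,187),0).round(1))
rel([588,267.8,47],down(-99.3));rel([667,150,47],down(-89));rel([669,0,47],down(-89));rel([669,-106,47],down(-89))
E
```

```text
[621.9 258.3  50. ]
[641.6 378.8  50. ]
[620.1 257.3   0. ]
rel [ -0.   -0.1 -16.1] [-0.12  0.1  -0.05]
rel [103.4 -97.2 -16.1] [ -0.12   0.09 -10.35]
rel [ 251.1 -123.5  -16.3] [ -0.12   0.09 -10.35]
rel [ 355.7 -140.7  -16.5] [ -0.12   0.09 -10.35]
```

>>> move_arm:
  targets: [0,0,-10,0,0,0,0,0,-18,0,0,0,0,0,-18,0,0,0,20,-20,-18,0,0,-2,40,-39,-18,0,0,-4,62,-58,-18,0,0,-6,83,-78,-18,0,0,-8,103,-97,-18,0,0,-10.3,103,-97,-18,0,0,-10.3]

```text
time_s: 3.15
position: [667.2, 146.2, 46.6]
ee_rot: [2.235, -2.205, 0.001]
contact_force: [0.9, -0.2, -4.6]
opening: 7.0
```

```bash
python3 - <<'E'
from h import *
show()
cv2.imwrite('pics/w3.png',viewer.snapshot('wrist')[:,:,::-1])
cv2.imwrite('pics/s3.png',viewer.snapshot('scene')[:,:,::-1])
rel([669,0,47],down(-89));rel([669,-106,47],down(-89))
E
```

```text
3.15 [667.2 146.2  46.6] xhead -89.2 z [-0.001 -0.001 -1.   ] F [ 0.9 -0.2 -4.6] open 7.0 q [ 0.44  0.62  0.18  0.   -1.13  1.14]
rel [149.   -1.   -0.3] [ 0.08 -0.01 -0.18]
rel [254.9   0.5  -0.3] [ 0.08 -0.01 -0.18]
```

View pics/w3.png

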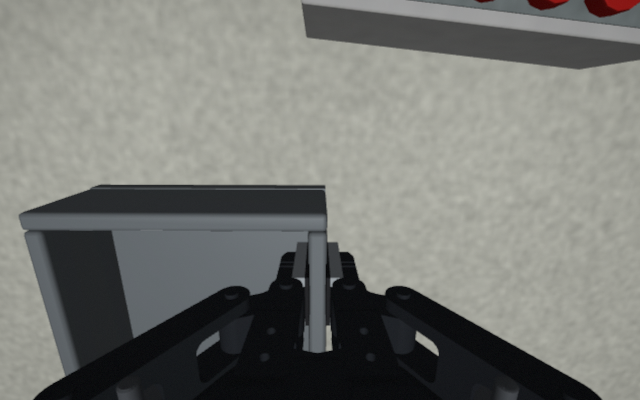

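View pics/s3.png

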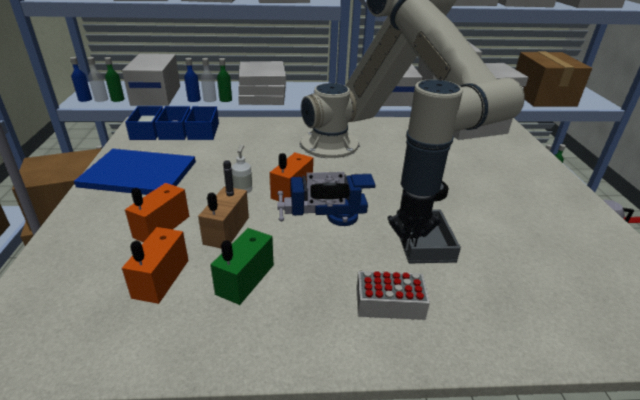

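Bin is held rigidly and clear of everything. I pass the wheel at larger x, then come back under it.

>>> move_arm:
  targets: [35,-8,0,0,0,0,75,-16,0,0,0,0,115,-24,0,0,0,0,150,-25,0,0,0,0,185,-25,0,0,0,0,220,-25,0,0,0,0,247,-20,0,0,0,0,255,-8,0,0,0,0,255,0.5,0,0,0,0,255,0.5,0,0,0,0]

```text
time_s: 4.25
position: [668.7, -104.2, 47.5]
ee_rot: [2.24, -2.203, -0.001]
contact_force: [-0.4, 0.7, -3.2]
opening: 6.6
```

```bash
python3 - <<'E'
from h import *
show()
for n in ['wrist','scene','top']: cv2.imwrite(f'pics/{n}4.png',viewer.snapshot(n)[:,:,::-1])
rel([669,-106,31],down(-89))
E
```

```text
4.25 [ 668.7 -104.2   47.5] xhead -89.0 z [-0.001  0.001 -1.   ] F [-0.4  0.7 -3.2] open 6.6 q [ 0.08  0.61  0.16 -0.   -1.12  1.51]
rel [ 2.1  1.3 16.7] [-0.04  0.    0.02]
```

View pics/scene4.png

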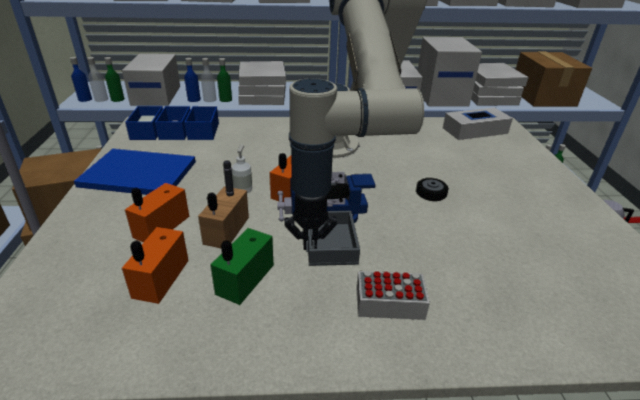

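View pics/wrist4.png

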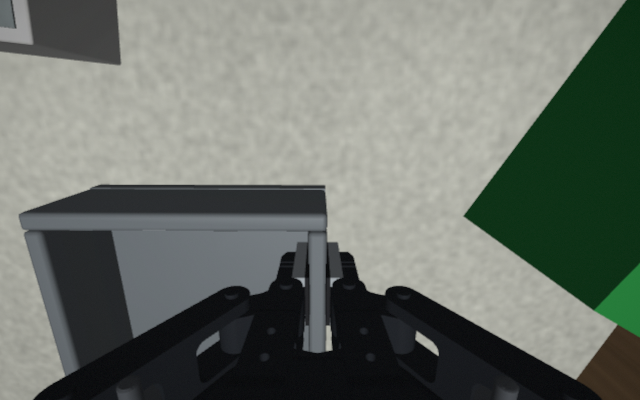

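Bin is under the castor with the grip unchanged. Lowering 17 mm and releasing.

>>> move_arm:
  targets: [2,1,10,0,0,0,2,1,15,0,0,0,2,1,17,0,0,0,2,1,17,0,0,0]

```text
time_s: 4.8
position: [668.6, -106.9, 30.9]
ee_rot: [2.24, -2.202, -0.001]
contact_force: [-3.3, 1.3, 3.0]
opening: 6.7
```

>>> move_arm:
  targets: [0,0,0,0,0,0,0,0,0,0,0,0,0,0,0,0,0,0,0,0,-30,0,0,0,0,0,-60,0,0,0,0,-20,-105,0,0,0,0,-20,-150,0,0,0,0,-20,-195,0,0,0]
  gripper: 32

```text
time_s: 5.6
position: [688.8, -107.1, 227.0]
ee_rot: [2.239, -2.203, 0.0]
contact_force: [1.1, -0.4, 0.1]
opening: 31.8
```

```bash
python3 - <<'E'
from h import *
show()
for n in ['wrist','scene','top']: cv2.imwrite(f'pics/{n}5.png',viewer.snapshot(n)[:,:,::-1])
E
```

```text
5.6 [ 688.8 -107.1  227. ] xhead -89.1 z [-0. -0. -1.] F [ 1.1 -0.4  0.1] open 31.8 q [ 0.07  0.57  0.55  0.   -1.55  1.52]
```

View pics/wrist5.png

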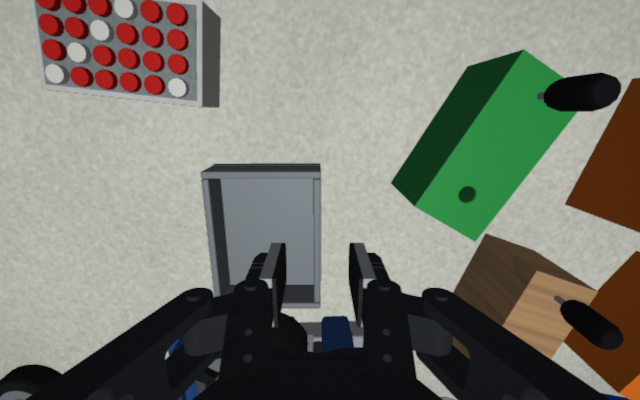

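View pics/scene5.png

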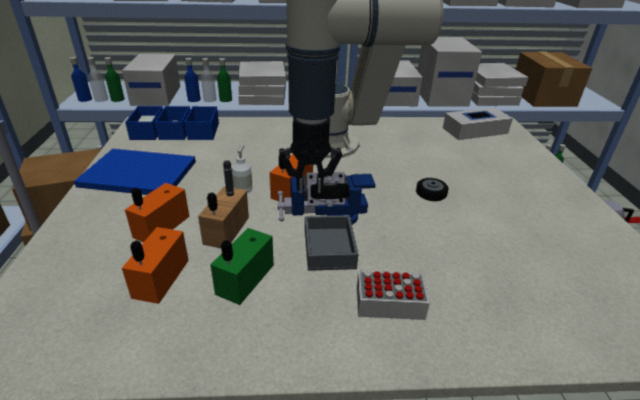

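>>> move_arm:
  targets: [-11,40,-20,0,0,0,-23,85,-35,0,0,0,-34,130,-35,0,0,0,-46,175,-35,0,0,0,-57,205,-35,0,0,0,-57,209,-35,0,0,0,-57,209,-35,0,0,0]

```text
time_s: 6.45
position: [478.2, -53.2, 260.5]
ee_rot: [-2.24, 2.202, -0.0]
contact_force: [0.9, 0.5, 0.3]
opening: 31.8
```

```bash
python3 - <<'E'
from h import *
show()
ci=viewer.camera_info('wrist'); im=viewer.snapshot('wrist')[:,:,::-1]; cv2.imwrite('pics/w6.png',im)
np.savez('w6.npz',**ci)
u,v=proj('wrist',[551,-50,185],ci); print(u,v)
u,v=int(u),int(v); c=im[max(0,v-90):v+90,u-110:u+110]; cv2.imwrite('pics/w6c.png',cv2.resize(c,None,fx=3,fy=3,interpolation=cv2.INTER_CUBIC)); print(u-110,max(0,v-90))
E
```

```text
6.45 [478.2 -53.2 260.5] xhead -89.0 z [ 0.  0. -1.] F [0.9 0.5 0.3] open 31.8 q [ 0.22  0.11 -0.02 -0.   -1.44  1.37]
313.42400346970476 112.4798877851751
203 22
```

View pics/w6c.png

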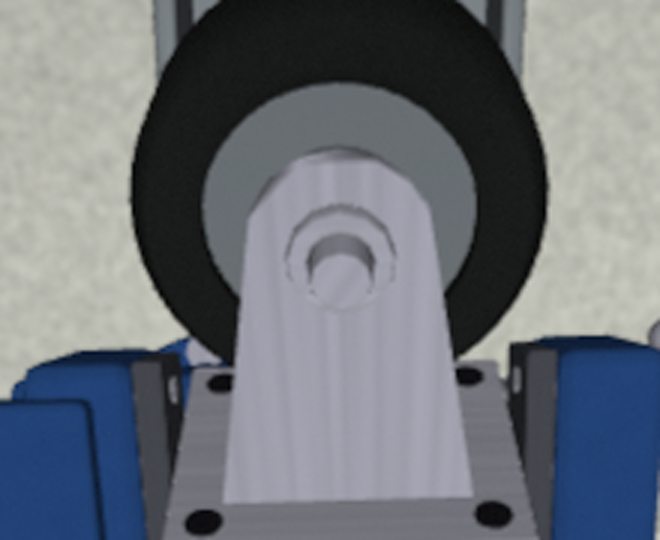

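Pin's upper face centre is at crop (341,282), i.e. wrist pixel (316.3,115.7). The plate's hole pairs are (220,383)-(468,376) and (205,521)-(493,514).

```bash
python3 - <<'E'
from h import *
np.set_printoptions(precision=1,suppress=True)
ci=dict(np.load('w6.npz'))
f=lambda x,y:(203+(x+.5)/3-.5,22+(y+.5)/3-.5)
P=onz('wrist',f(341,282),185.3,ci); print('pintop',P)
B=onz('wrist',f(341,256),179.1,ci); print('boss mouth c',B)  # boss ellipse
for z,a,b in [(120,(220,383),(468,376)),(150,(205,521),(493,514))]:
    A=onz('wrist',f(*a),z,ci);Bq=onz('wrist',f(*b),z,ci); d=A-Bq; print(A,Bq,'yaw',np.degrees(np.arctan2(-d[0],d[1])))
# fork symmetric edges: bottom corners at same z
A=onz('wrist',f(225,503),160,ci);Bq=onz('wrist',f(471,497),160,ci); d=A-Bq; print('yaw',np.degrees(np.arctan2(-d[0],d[1])))
print('top-view', onz('top',(255+408.5/7-.5,170+222.5/7-.5),185.3))
# bin rim in wrist5/ top5
E
python3 - <<'E'
import cv2
t=cv2.imread('pics/top5.png'); cv2.imwrite('pics/t5c.png',cv2.resize(t[150:260,250:370],None,fx=6,fy=6,interpolation=cv2.INTER_CUBIC)[:600])
E
```

```text
pintop [549.  -51.9 185.3]
boss mouth c [554.5 -51.8 179.1]
[518.5 -16.3 120. ] [521.9 -89.8 120. ] yaw 2.5946742750898775
[484.3 -15.3 150. ] [487.6 -94.8 150. ] yaw 2.44296025980294
yaw 2.438619744122713
top-view [551.5 -50.4 185.3]
```

View pics/t5c.png

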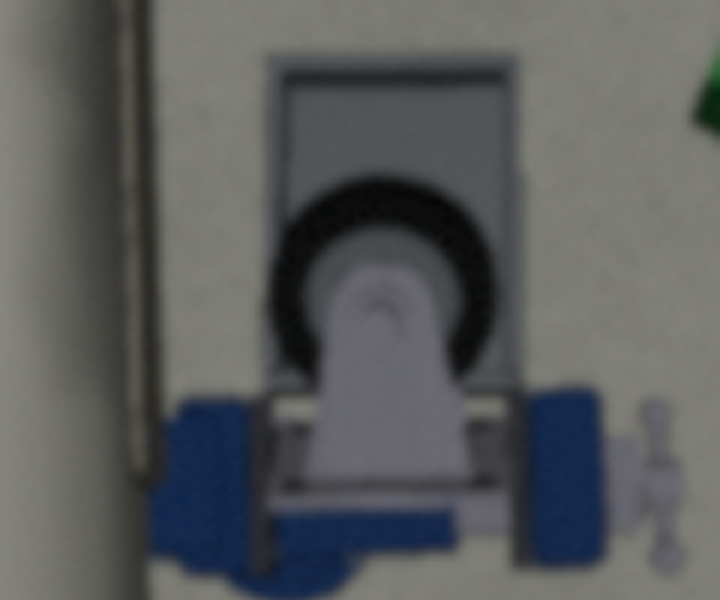

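Bin sits squarely under the castor. Castor yaw is about 2.4°. Pin top is at about (550,-51,185), and the two views differ by 2–3 mm. Now over to the punch.

>>> move_arm:
  targets: [40,-2,0,0,0,0,85,-4,0,0,0,0,130,-6,0,0,0,0,175,-8,0,0,0,0,220,-10,0,0,0,0,250,-11,0,0,0,0,263,-11,0,0,0,0,263,-11,0,0,0,0,263,-11,0,0,0,0]
  gripper: 60

```text
time_s: 7.4
position: [494.5, -316.0, 259.6]
ee_rot: [2.239, -2.204, -0.002]
contact_force: [0.6, 0.1, 0.0]
opening: 59.6
```

```bash
python3 - <<'E'
from h import *
show()
ci=viewer.camera_info('wrist'); im=viewer.snapshot('wrist')[:,:,::-1]; cv2.imwrite('pics/w7.png',im)
np.savez('w7.npz',**ci)
print(proj('wrist',[493.3,-316.3,197],ci), proj('wrist',[493.3,-316.3,95],ci))
E
```

```text
7.4 [ 494.5 -316.   259.6] xhead -89.1 z [-0.001  0.001 -1.   ] F [0.6 0.1 0. ] open 59.6 q [-0.3   0.33  0.26 -0.   -1.5   1.89]
[316.89379689 224.82670003] [317.11104447 188.48886407]
```

View pics/w7.png

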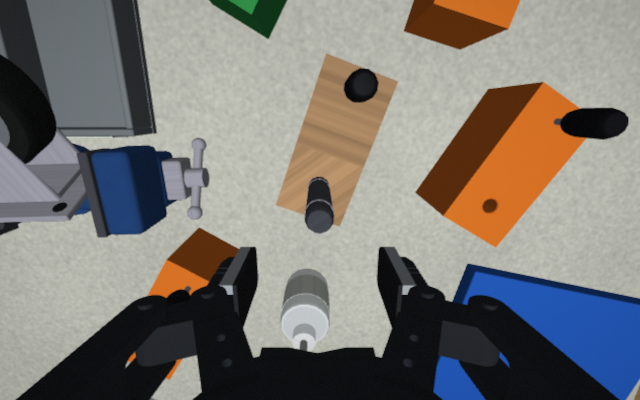

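```bash
python3 - <<'E'
from h import *
im=cv2.imread('pics/w7.png'); cv2.imwrite('pics/w7c.png',cv2.resize(im[160:245,270:370],None,fx=7,fy=7,interpolation=cv2.INTER_CUBIC))
E
```

```text
(no output)
```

View pics/w7c.png

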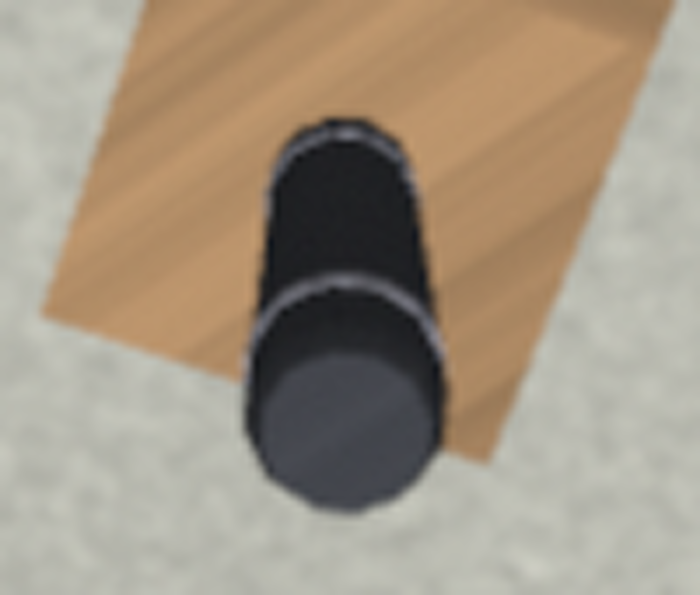

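```bash
python3 - <<'E'
from h import *
ci=dict(np.load('w7.npz'))
f=lambda x,y:(270+(x+.5)/7-.5,160+(y+.5)/7-.5)
P=onz('wrist',f(347,430),197,ci); print(P)
# bottom ring (shoulder at z=95): centre col 341
print(onz('wrist',f(341,195),95,ci))
rel([P[0],P[1],149],down(-89)); rel([493.5,-317,149],down(-89))
E
```

```text
[ 496.12128753 -317.79441479  197.        ]
[ 494.41667366 -317.4622624    95.        ]
rel [  2.4  -1.6 111.1] [ 0.03  0.03 -0.04]
rel [  1.5   1.  111.1] [ 0.03  0.03 -0.04]
```

>>> move_arm:
  targets: [2,-0.5,35,0,0,0,2,-0.5,75,0,0,0,2,-0.5,100,0,0,0,2,-0.5,111,0,0,0,2,-0.5,111,0,0,0,2,-0.5,111,0,0,0]

```text
time_s: 8.05
position: [495.7, -318.2, 151.2]
ee_rot: [-2.24, 2.202, -0.004]
contact_force: [-0.5, 0.5, 1.0]
opening: 60.0
```

>>> move_arm:
  targets: [0,0,0,0,0,0,0,0,0,0,0,0,0,0,0,0,0,0,0,0,0,0,0,0,0,0,0,0,0,0,0,0,0,0,0,0]
  gripper: 0
  force: 115

```text
time_s: 8.65
position: [495.3, -318.1, 150.8]
ee_rot: [-2.239, 2.202, -0.003]
contact_force: [-0.9, 3.1, 6.7]
opening: 18.7
```

```bash
python3 - <<'E'
from h import *
show()
cv2.imwrite('pics/w8.png',viewer.snapshot('wrist')[:,:,::-1])
E
```

```text
8.65 [ 495.3 -318.1  150.8] xhead -89.1 z [ 0.002 -0.    -1.   ] F [-0.9  3.1  6.7] open 18.7 q [-0.31  0.37  0.04 -0.   -1.24  1.89]
```

View pics/w8.png

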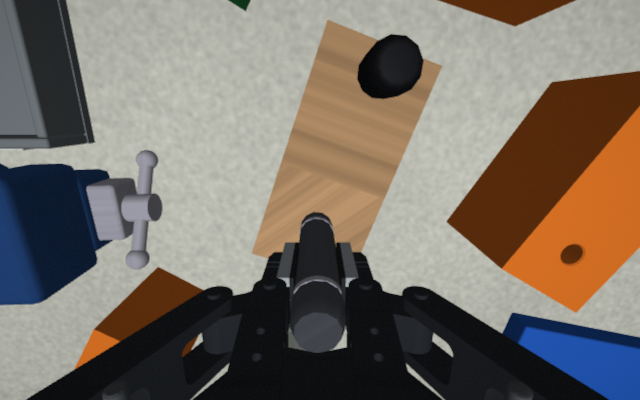

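>>> move_arm:
  targets: [0,0,-15,0,0,0,0,0,-50,0,0,0,0,0,-95,0,0,0,0,0,-140,0,0,0,0,0,-175,0,0,0,0,0,-180,0,0,0,0,0,-180,0,0,0]

```text
time_s: 9.4
position: [495.0, -318.0, 329.5]
ee_rot: [-2.239, 2.203, -0.001]
contact_force: [0.0, -0.8, -4.2]
opening: 18.9
```

```bash
cat >> h.py <<'E'
PT=np.array([550,-51.3,185.3]); psi=np.radians(2.4); th=np.radians(28)
def axisu(psi=psi): return np.array([-np.sin(th)*np.cos(psi),-np.sin(th)*np.sin(psi),np.cos(th)])
def tilt(psi=psi):
    z=-axisu(psi); x=np.array([np.sin(psi),-np.cos(psi),0]); return np.c_[x,np.cross(z,x),z]
L=145.8
E
python3 - <<'E'
from h import *
show(); rel(PT+axisu()*(L+40),tilt())
ci=viewer.camera_info('wrist');im=viewer.snapshot('wrist')[:,:,::-1]; cv2.imwrite('pics/w9.png',im); s=ctrl.get_state();R=Ro.from_rotvec(s['ee_rot']).as_matrix()
print(proj('wrist',s['position']+R@[0,0,L],ci))
E
```

```text
9.4 [ 495.  -318.   329.5] xhead -89.1 z [ 0.001  0.    -1.   ] F [ 0.  -0.8 -4.2] open 18.9 q [-0.31  0.33  0.44 -0.   -1.68  1.89]
rel [-263.5   27.9  -19.8] [27.94 -0.33 -1.45]
[316.08327612 192.63941655]
```

View pics/w9.png

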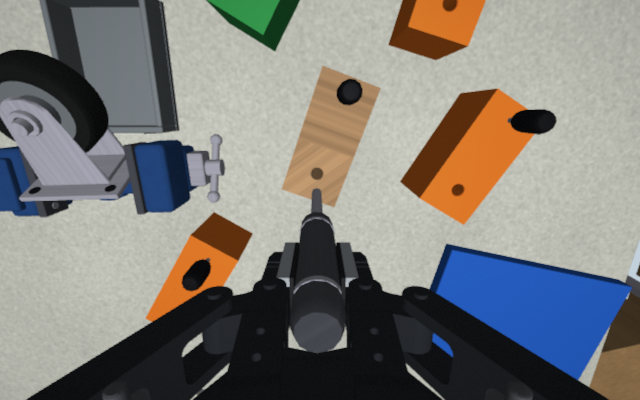

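Tip is at (317,190), predicted (316,193), so the punch is straight in the jaws. Moving to stand off along the axle.

>>> move_arm:
  targets: [-25,0,-20,3,0,0,-70,5,-25,8,0,-0.3,-115,11,-25,13,-0.1,-0.6,-160,16,-23,18,-0.2,-0.9,-205,21,-21,23,-0.3,-1.2,-245,26,-20,27,-0.3,-1.4,-263.5,28,-20,27.9,-0.3,-1.5,-263.5,28,-20,27.9,-0.3,-1.5,-263.5,28,-20,27.9,-0.3,-1.5]

```text
time_s: 10.35
position: [461.3, -54.7, 347.1]
ee_rot: [-1.992, 1.904, -0.471]
contact_force: [0.4, 0.6, -4.3]
opening: 18.6
```

```bash
python3 - <<'E'
from h import *
np.set_printoptions(precision=1,suppress=True)
show(); rel(PT+axisu()*(L+40),tilt())
ci=viewer.camera_info('wrist');im=viewer.snapshot('wrist')[:,:,::-1]; cv2.imwrite('pics/w10.png',im); np.savez('w10.npz',**ci)
s=ctrl.get_state();R=Ro.from_rotvec(s['ee_rot']).as_matrix()
print(proj('wrist',s['position']+R@[0,0,L],ci),proj('wrist',PT,ci))
cv2.imwrite('pics/w10c.png',cv2.resize(im[110:220,250:390],None,fx=5,fy=5,interpolation=cv2.INTER_CUBIC))
E
```

```text
10.35 [461.3 -54.7 347.1] xhead -87.5 z [ 0.5  0.  -0.9] F [ 0.4  0.6 -4.3] open 18.6 q [ 0.3 -0.3 -0.3  0.1 -1.1  1.2]
rel [ 0.3 -2.4 -1.3] [ 0.3 -0.   0.2]
[317.3 191.5] [317.  179.8]
```

View pics/w10.png

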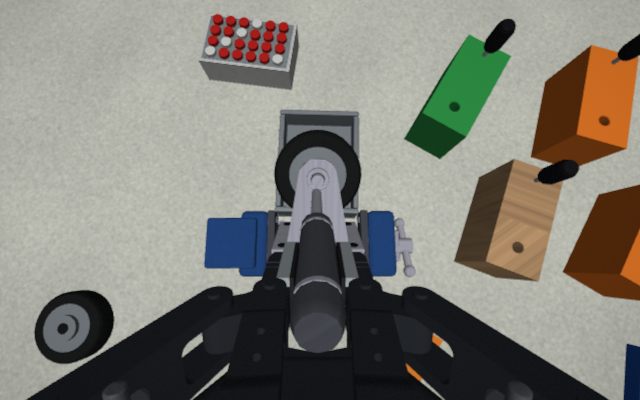

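View pics/w10c.png

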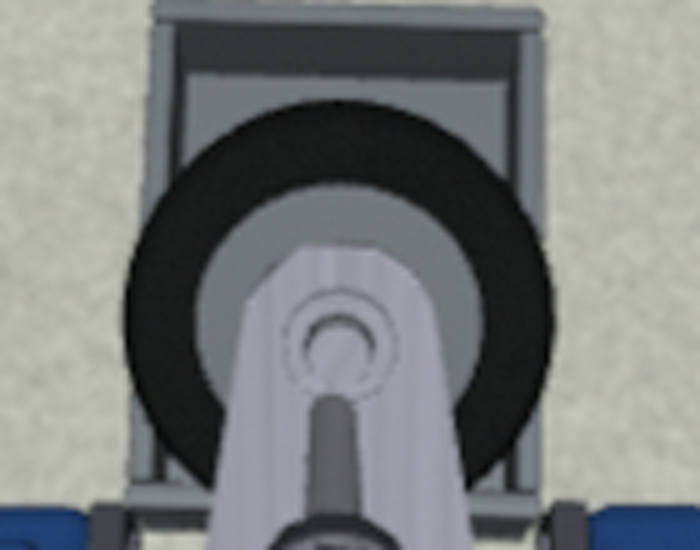

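Pin face is at (317.8,180.4) and punch tip at (316.4,190.6). The tip needs about +2 mm in x and -1 mm in y. I close in and look again.

>>> move_arm:
  targets: [1,-0.5,10,0.2,0,0.1,2,-1,20,0.3,0,0.2,2,-1,28,0.3,0,0.2,2,-1,30,0.3,0,0.2,2,-1,30,0.3,0,0.2]

```text
time_s: 10.9
position: [477.5, -56.9, 322.6]
ee_rot: [-1.981, 1.906, -0.477]
contact_force: [0.3, -0.1, -3.3]
opening: 18.9
```

```bash
python3 - <<'E'
from h import *
np.set_printoptions(precision=1,suppress=True)
show(); rel(PT+axisu()*(L+10),tilt())
ci=viewer.camera_info('wrist');im=viewer.snapshot('wrist')[:,:,::-1]; cv2.imwrite('pics/w11.png',im); np.savez('w11.npz',**ci)
s=ctrl.get_state();R=Ro.from_rotvec(s['ee_rot']).as_matrix()
print(proj('wrist',s['position']+R@[0,0,L],ci),proj('wrist',PT,ci))
cv2.imwrite('pics/w11c.png',cv2.resize(im[150:220,270:360],None,fx=8,fy=8,interpolation=cv2.INTER_CUBIC))
im=viewer.snapshot('scene')[:,:,::-1]; cv2.imwrite('pics/s11.png',im)
E
```

```text
10.9 [477.5 -56.9 322.6] xhead -87.8 z [ 0.5  0.  -0.9] F [ 0.3 -0.1 -3.3] open 18.9 q [ 0.3 -0.2 -0.3  0.1 -1.   1.3]
rel [-2.5  0.3 -0.4] [-0.1 -0.1 -0.2]
[316.5 191.8] [313.9 190.3]
```

View pics/w11c.png

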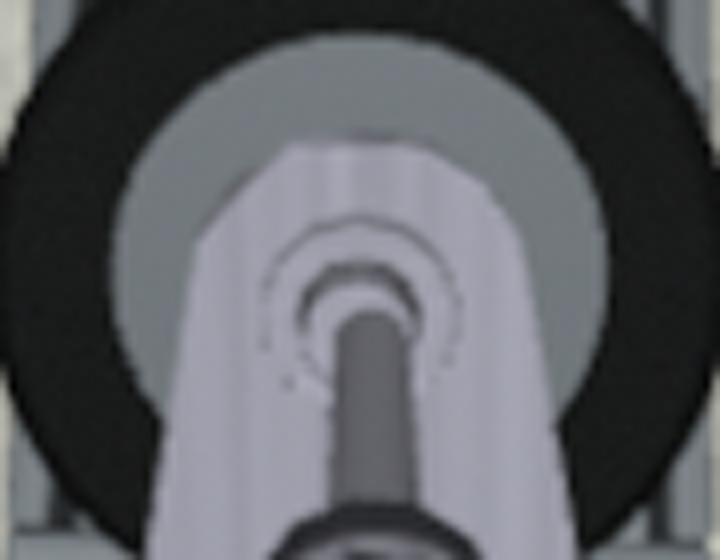

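View pics/s11.png

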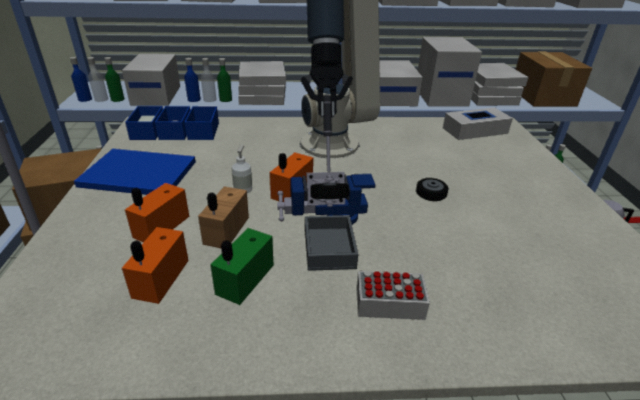

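Pin centre column is about 315.0, tip 316.3, so I shift -1.3 mm in x and +0.4 in y, close most of the gap and recheck.

>>> move_arm:
  targets: [-1.3,0.4,3,0,0,0,-1.3,0.4,6,0,0,0,-1.3,0.4,7,0,0,0,-1.3,0.4,7,0,0,0]

```text
time_s: 11.4
position: [480.3, -55.0, 316.8]
ee_rot: [-1.981, 1.904, -0.477]
contact_force: [-0.9, -0.6, -3.8]
opening: 18.7
```

```bash
python3 - <<'E'
from h import *
np.set_printoptions(precision=1,suppress=True)
show(); rel(PT+axisu()*(L),tilt())
ci=viewer.camera_info('wrist');im=viewer.snapshot('wrist')[:,:,::-1]; cv2.imwrite('pics/w12.png',im)
cv2.imwrite('pics/w12c.png',cv2.resize(im[150:220,270:360],None,fx=8,fy=8,interpolation=cv2.INTER_CUBIC))
E
```

```text
11.4 [480.3 -55.  316.8] xhead -87.7 z [ 0.5  0.  -0.9] F [-0.9 -0.6 -3.8] open 18.7 q [ 0.3 -0.2 -0.3  0.1 -1.   1.2]
rel [-0.8  0.1  3.1] [-0.2 -0.  -0.1]
```

View pics/w12c.png

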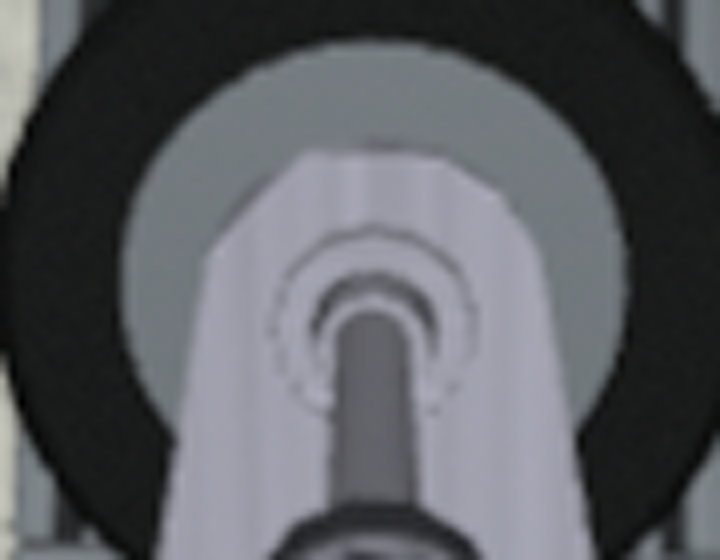

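Centred to about 1 mm. Small trim, then start the push and check the force.

>>> move_arm:
  targets: [0.4,0.8,1,0,0,0,0.4,0.8,3,0,0,0,0.4,0.8,6,0,0,0,0.4,0.8,9,0,0,0,0.4,0.8,12,0,0,0,0.4,0.8,15,0,0,0]

```text
time_s: 12.05
position: [487.3, -55.5, 305.7]
ee_rot: [-1.978, 1.902, -0.481]
contact_force: [-7.3, -0.4, 5.6]
opening: 18.5
```

```bash
python3 - <<'E'
from h import *
np.set_printoptions(precision=1,suppress=True)
show(); rel(PT+axisu()*(L),tilt()); s=ctrl.get_state(); print('axial',s['contact_force']@axisu())
ci=viewer.camera_info('wrist');im=viewer.snapshot('wrist')[:,:,::-1]; cv2.imwrite('pics/w13.png',im)
cv2.imwrite('pics/w13c.png',cv2.resize(im[150:220,270:360],None,fx=8,fy=8,interpolation=cv2.INTER_CUBIC))
E
```

```text
12.05 [487.3 -55.5 305.7] xhead -87.7 z [ 0.5  0.  -0.9] F [-7.3 -0.4  5.6] open 18.5 q [ 0.3 -0.2 -0.4  0.1 -0.9  1.2]
rel [ -1.6   1.  -10. ] [-0.4 -0.1 -0.1]
axial 8.36371157924835
```

View pics/w13c.png

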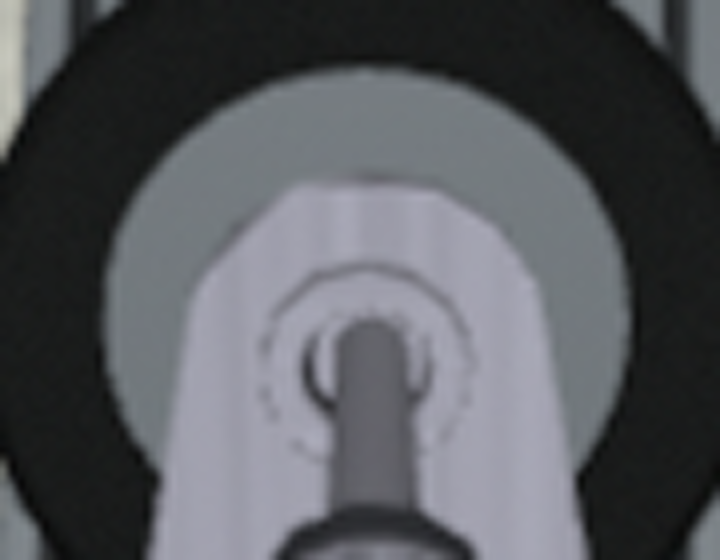

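Pin is about flush, axial force is about 12 N, and the tip is inside the bore outline (mouth 305–430, nose 335–408). Continuing the push with a slight +y trim.

>>> move_arm:
  targets: [-0.3,0.6,4,-0.2,0,0,-0.3,0.8,8,-0.3,0,0,-0.3,0.8,12,-0.3,0,0,-0.3,0.8,16,-0.3,0,0,-0.3,0.8,20,-0.3,0,0,-0.3,0.8,24,-0.3,0,0]

```text
time_s: 12.7
position: [498.2, -54.8, 284.3]
ee_rot: [-1.981, 1.904, -0.478]
contact_force: [-6.4, -0.7, 7.0]
opening: 18.5
```

```bash
python3 - <<'E'
from h import *
np.set_printoptions(precision=1,suppress=True)
show(); rel(PT+axisu()*(L),tilt()); s=ctrl.get_state(); print('force in tool',Ro.from_rotvec(s['ee_rot']).inv().apply(s['contact_force']+[0,0,3.8]))
ci=viewer.camera_info('wrist');im=viewer.snapshot('wrist')[:,:,::-1]; cv2.imwrite('pics/w14.png',im)
cv2.imwrite('pics/w14c.png',cv2.resize(im[160:230,270:360],None,fx=8,fy=8,interpolation=cv2.INTER_CUBIC))
E
```

```text
12.7 [498.2 -54.8 284.3] xhead -87.7 z [ 0.5  0.  -0.9] F [-6.4 -0.7  7. ] open 18.5 q [ 0.3 -0.2 -0.4  0.1 -0.9  1.3]
rel [ -1.3   0.6 -34. ] [-0.1 -0.1 -0.1]
force in tool [  0.5   0.6 -12.5]
```

View pics/w14c.png

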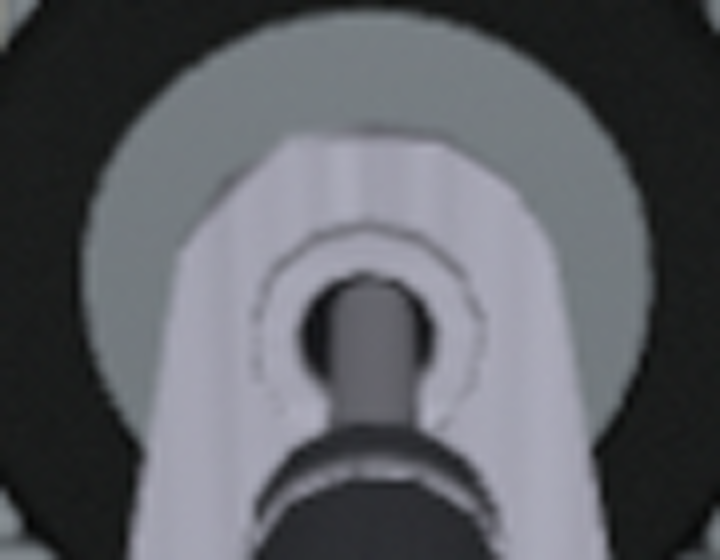

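Nose is centred in the bore with no side force and 12.5 N axial. Pushing the rest.

>>> move_arm:
  targets: [-0.3,0.2,4,0,0,0,-0.3,0.2,8,0,0,0,-0.3,0.2,12,0,0,0,-0.3,0.2,16,0,0,0,-0.3,0.2,20,0,0,0,-0.3,0.2,24,0,0,0,-0.3,0.2,28,0,0,0,-0.3,0.2,32,0,0,0,-0.3,0.2,36,0,0,0,-0.3,0.2,40,0,0,0]

```text
time_s: 13.75
position: [515.7, -53.4, 245.8]
ee_rot: [-1.984, 1.907, -0.472]
contact_force: [-1.2, 0.4, -2.9]
opening: 18.6
```

```bash
python3 - <<'E'
from h import *
np.set_printoptions(precision=1,suppress=True)
show(); rel(PT+axisu()*(L),tilt()); s=ctrl.get_state(); print('force in tool',Ro.from_rotvec(s['ee_rot']).inv().apply(s['contact_force']+[0,0,3.8]))
ci=viewer.camera_info('wrist');im=viewer.snapshot('wrist')[:,:,::-1]; cv2.imwrite('pics/w15.png',im)
im=viewer.snapshot('scene')[:,:,::-1]
cv2.imwrite('pics/s15c.png',cv2.resize(im[150:290,250:410],None,fx=4,fy=4,interpolation=cv2.INTER_CUBIC))
E
```

```text
13.75 [515.7 -53.4 245.8] xhead -87.7 z [ 0.5  0.  -0.9] F [-1.2  0.4 -2.9] open 18.6 q [ 0.3 -0.1 -0.5  0.1 -0.8  1.2]
rel [ -0.6  -1.7 -76.3] [ 0.1 -0.  -0.1]
force in tool [-0.5  0.6 -1.4]
```

View pics/w15.png

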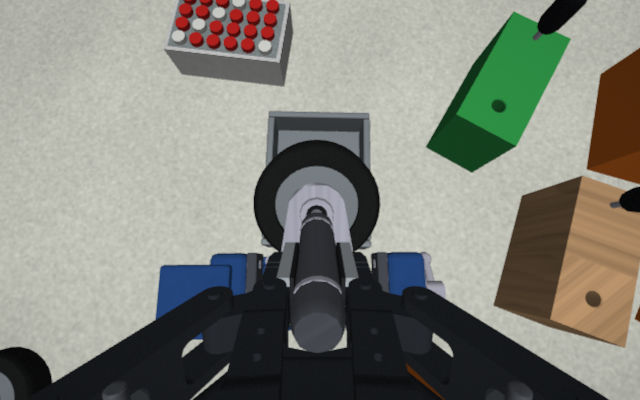

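View pics/s15c.png

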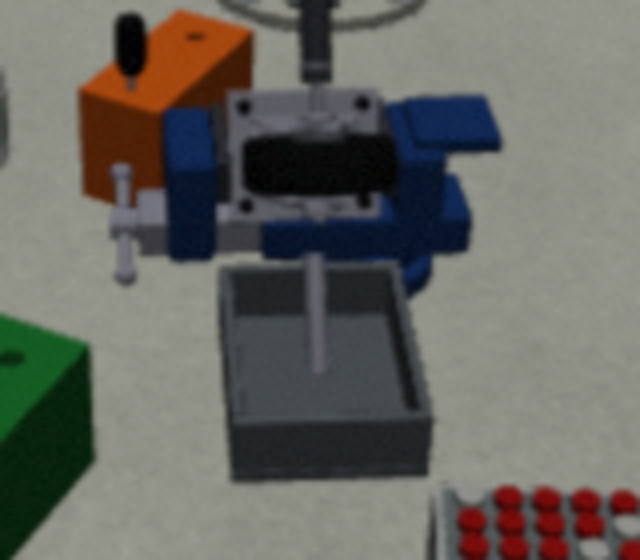

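The pin has left the bore, force has dropped to ~1 N, and it shows in the bin at crop (316,255)-(320,372). Retracting along the axis and rechecking.

>>> move_arm:
  targets: [0,0,-10,0,0,0,0,0,-25,0,0,0,0,0,-45,0,0,0,0,0,-65,0,0,0,0,0,-90,0,0,0,0,0,-120,0,0,0,0,0,-130,0,0,0,0,0,-130,0,0,0]

```text
time_s: 14.65
position: [455.2, -55.7, 363.4]
ee_rot: [-1.981, 1.904, -0.475]
contact_force: [-0.1, 0.1, -4.4]
opening: 18.7
```

```bash
python3 - <<'E'
from h import *
np.set_printoptions(precision=1,suppress=True)
show()
im=viewer.snapshot('scene')[:,:,::-1]; cv2.imwrite('pics/s16.png',im)
cv2.imwrite('pics/s16c.png',cv2.resize(im[150:290,250:410],None,fx=4,fy=4,interpolation=cv2.INTER_CUBIC))
im=viewer.snapshot('wrist')[:,:,::-1]; cv2.imwrite('pics/w16.png',im)
rel([495.3,-318.1,330],down(-89.1))
E
```

```text
14.65 [455.2 -55.7 363.4] xhead -87.7 z [ 0.5  0.  -0.9] F [-0.1  0.1 -4.4] open 18.7 q [ 0.3 -0.3 -0.3  0.1 -1.1  1.2]
rel [263.9 -12.6  40.3] [-27.8   0.4   1.3]
```

View pics/s16c.png

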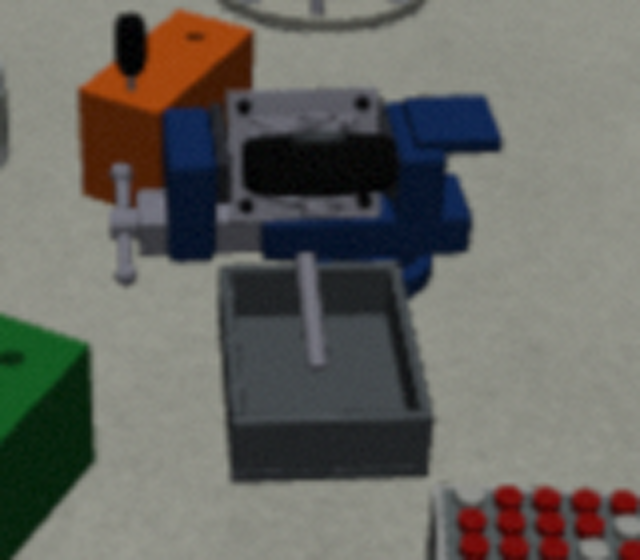

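View pics/w16.png

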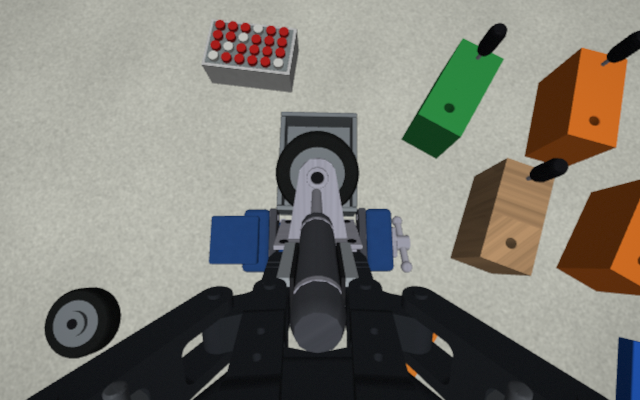

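The pin lies in the bin leaning on its rear wall, upper end at crop (305,252), which I will look into after the punch. First I take the punch back over its hole.

>>> move_arm:
  targets: [25,-2,0,-3,0,0.1,70,-4,8,-8,0.1,0.4,115,-6,16,-13,0.2,0.6,160,-8,24,-18,0.3,0.9,205,-10,32,-23,0.3,1.1,245,-12,38,-27,0.4,1.3,264,-12.6,40,-27.8,0.4,1.3,264,-12.6,40,-27.8,0.4,1.3,264,-12.6,40,-27.8,0.4,1.3]

```text
time_s: 15.65
position: [495.7, -318.8, 329.5]
ee_rot: [2.238, -2.204, -0.002]
contact_force: [-0.6, 0.3, -2.6]
opening: 18.6
```

```bash
python3 - <<'E'
from h import *
np.set_printoptions(precision=1,suppress=True)
show()
ci=viewer.camera_info('wrist');im=viewer.snapshot('wrist')[:,:,::-1]; cv2.imwrite('pics/w17.png',im); np.savez('w17.npz',**ci)
cv2.imwrite('pics/w17c.png',cv2.resize(im[155:225,270:360],None,fx=8,fy=8,interpolation=cv2.INTER_CUBIC))
s=ctrl.get_state();R=Ro.from_rotvec(s['ee_rot']).as_matrix()
print('tip pred',proj('wrist',s['position']+R@[0,0,L],ci),'hole pred',proj('wrist',[495,-317.6,95],ci))
rel([495.3,-318.1,250],down(-89.1))
im=viewer.snapshot('scene')[:,:,::-1]
cv2.imwrite('pics/s17c.png',cv2.resize(im[190:290,280:380],None,fx=6,fy=6,interpolation=cv2.INTER_CUBIC))
for p in [(329.5,241)]: print('pin low end',onz('scene',p,15))
E
```

```text
15.65 [ 495.7 -318.8  329.5] xhead -89.1 z [-0.  0. -1.] F [-0.6  0.3 -2.6] open 18.6 q [-0.3  0.3  0.4 -0.  -1.7  1.9]
tip pred [316.2 192.5] hole pred [315.9 174.1]
rel [-0.2  0.3 80.7] [-0. -0.  0.]
pin low end [607.5 -47.2  15. ]
```

View pics/w17c.png

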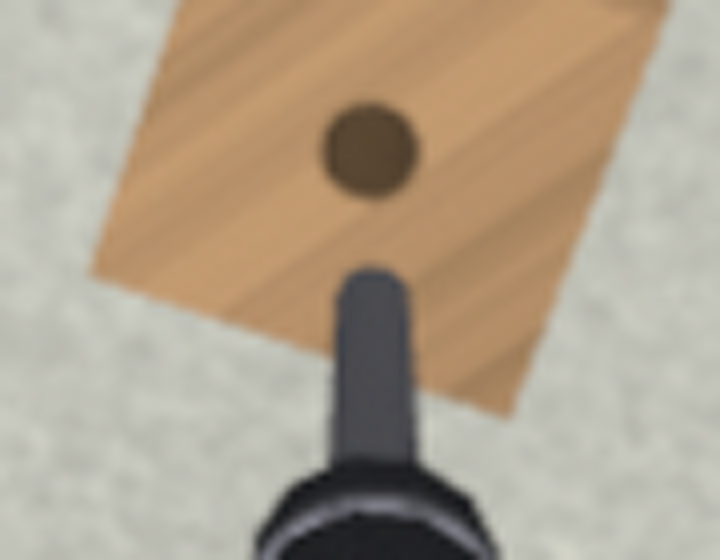

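View pics/s17c.png

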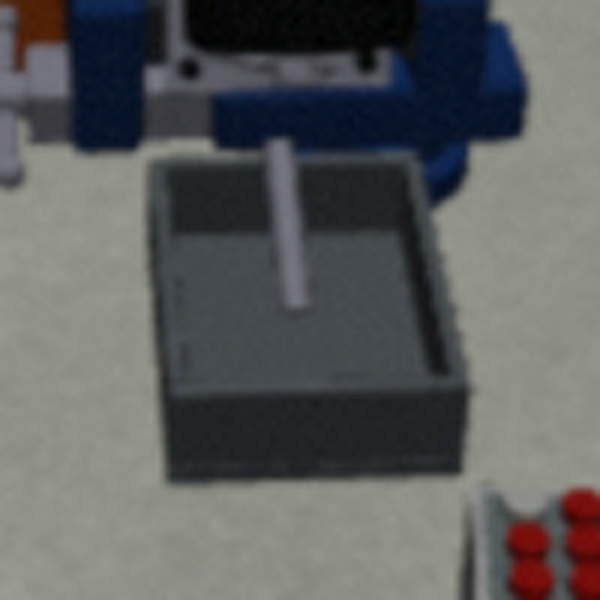

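Tip and hole are both within 0.6 px of prediction, so the grip hasn't slipped. Lowering the punch into the hole.

>>> move_arm:
  targets: [-0.4,0.3,35,0,0,0,-0.4,0.3,65,0,0,0,-0.4,0.3,80,0,0,0,-0.4,0.3,90,0,0,0,-0.4,0.3,105,0,0,0,-0.4,0.3,125,0,0,0,-0.4,0.3,145,0,0,0,-0.4,0.3,165,0,0,0,-0.4,0.3,174,0,0,0,-0.4,0.3,177,0,0,0]

```text
time_s: 16.75
position: [495.3, -317.9, 154.8]
ee_rot: [-2.24, 2.202, -0.003]
contact_force: [-0.3, 0.2, -2.1]
opening: 18.7
```

>>> move_arm:
  targets: [0,0,0.5,0,0,0,0,0,1,0,0,0,0,0,1,0,0,0]

```text
time_s: 17.05
position: [495.9, -318.5, 154.9]
ee_rot: [-2.238, 2.202, -0.006]
contact_force: [1.2, -0.9, -3.5]
opening: 18.5
```

```bash
python3 - <<'E'
from h import *
show()
im=viewer.snapshot('wrist')[:,:,::-1]; cv2.imwrite('pics/w18.png',im)
E
```

```text
17.05 [ 495.9 -318.5  154.9] xhead -89.1 z [ 0.003 -0.002 -1.   ] F [ 1.2 -0.9 -3.5] open 18.5 q [-0.31  0.37  0.05  0.   -1.25  1.89]
```

View pics/w18.png

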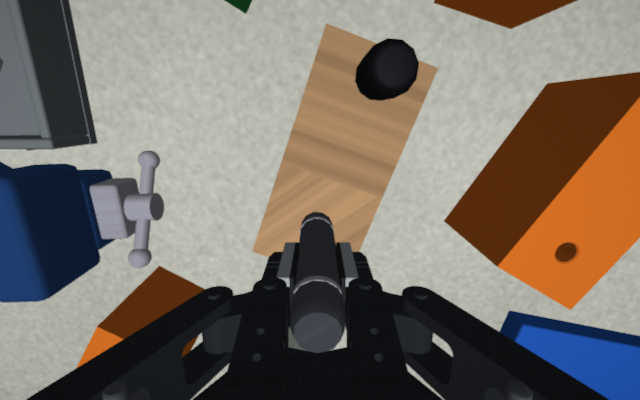

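Nose is in the hole, with about 4 mm still to go.

>>> move_arm:
  targets: [0,0,1.5,0,0,0,0,0,3,0,0,0,0,0,3,0,0,0]

```text
time_s: 17.4
position: [495.4, -318.3, 150.9]
ee_rot: [-2.239, 2.203, -0.003]
contact_force: [1.0, -0.3, -2.6]
opening: 18.8
```

>>> move_arm:
  targets: [0,0,1,0,0,0,0,0,1,0,0,0]

```text
time_s: 17.6
position: [495.5, -318.3, 150.8]
ee_rot: [-2.239, 2.203, -0.005]
contact_force: [-1.3, 1.5, 4.3]
opening: 18.6
```

>>> move_arm:
  targets: [0,0,0,0,0,0,0,0,0,0,0,0,0,0,0,0,0,0,0,0,0,0,0,0]
  gripper: 50

```text
time_s: 18.0
position: [495.4, -318.3, 149.8]
ee_rot: [-2.239, 2.203, -0.003]
contact_force: [-0.0, 0.1, -1.2]
opening: 49.8
```

>>> move_arm:
  targets: [0,0,-20,0,0,0,0,0,-60,0,0,0,0,0,-100,0,0,0,0,0,-120,0,0,0,0,0,-120,0,0,0]

```text
time_s: 18.5
position: [496.4, -319.1, 273.9]
ee_rot: [-2.237, 2.202, -0.014]
contact_force: [0.7, -0.3, -0.1]
opening: 50.2
```

```bash
python3 - <<'E'
from h import *
show()
im=viewer.snapshot('wrist')[:,:,::-1]; cv2.imwrite('pics/w19.png',im)
im=viewer.snapshot('scene')[:,:,::-1]; cv2.imwrite('pics/s19.png',im)
cv2.imwrite('pics/s19c.png',cv2.resize(im[130:290,190:390],None,fx=4,fy=4,interpolation=cv2.INTER_CUBIC)[:600])
E
```

```text
18.5 [ 496.4 -319.1  273.9] xhead -89.1 z [ 0.008 -0.004 -1.   ] F [ 0.7 -0.3 -0.1] open 50.2 q [-0.31  0.32  0.29  0.   -1.53  1.89]
```

View pics/w19.png

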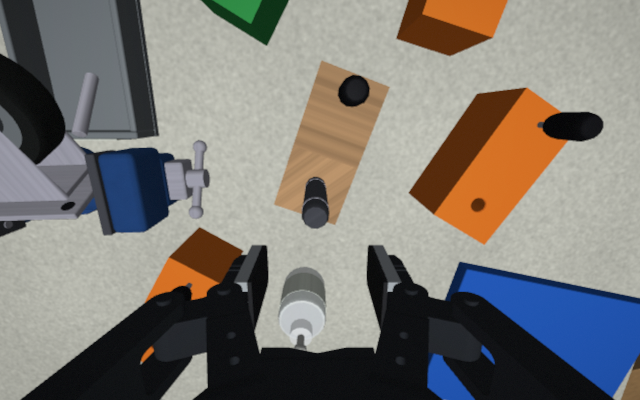

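View pics/s19c.png

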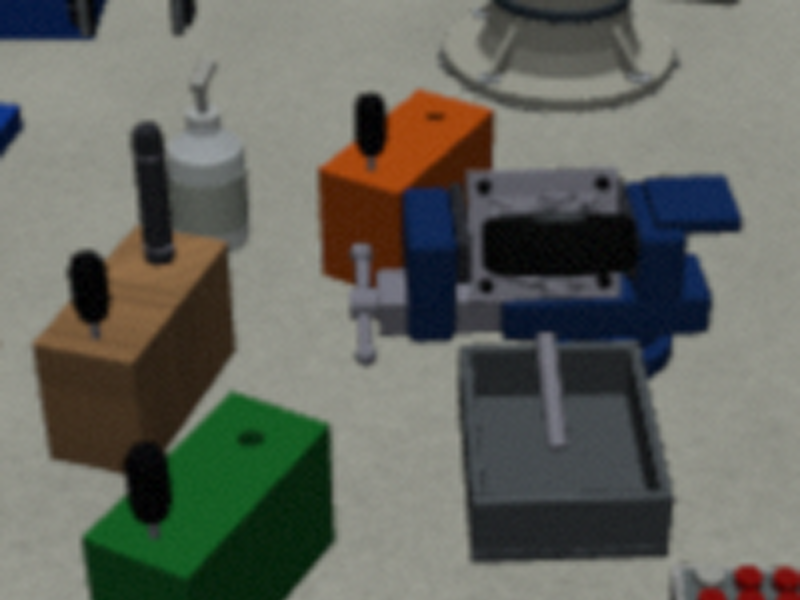

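Punch stands seated in its hole. The pin's ends have not moved over three views (scene (329.5,241) and (326.4,213)). Final numeric check and full views.

```bash
python3 - <<'E'
from h import *
np.set_printoptions(precision=1,suppress=True)
ci=viewer.camera_info('wrist')
im=viewer.snapshot('top')[:,:,::-1]; cv2.imwrite('pics/t20.png',im)
print('upper end',two('scene',(326.4,213.5),'wrist',(79,135),None,ci),'lower',two('scene',(329.5,240.5),'wrist',(92,74),None,ci))
a=cv2.imread('pics/top0.png');d=cv2.absdiff(a,im).max(2); 
for n,(x,y,r) in dict(spare=(193,275,22),carton=(276,123,32),bottle=(406,294,18)).items(): print(n,d[y-r:y+r,x-r:x+r].max(), d[y-r:y+r,x-r:x+r].mean())
show()
E
```

```text
upper end (array([539.2, -52.3,  56.2]), np.float64(0.7129756327405474)) lower (array([606.4, -48.5,  14.4]), np.float64(3.6954618733723317))
spare 10 1.4617768595041323
carton 5 1.21630859375
bottle 84 4.1859567901234565
18.65 [ 494.9 -317.8  268.8] xhead -89.1 z [ 0.  0. -1.] F [ 0.1  1.  -0.9] open 49.7 q [-0.3  0.3  0.3 -0.  -1.5  1.9]
```

View pics/t20.png

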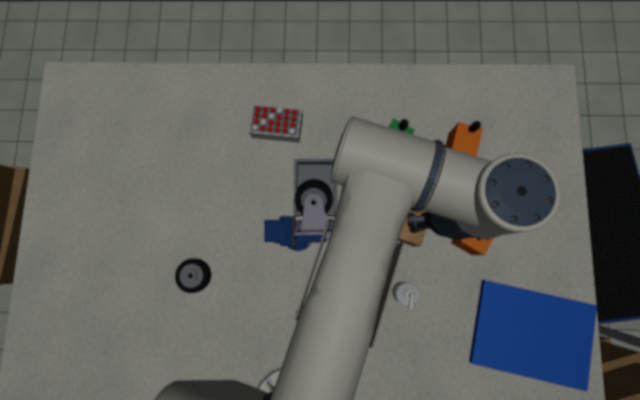

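Top view: the spare wheel (193,275), carton (276,123) and bottle (406,294) are where they were. Pin ends are about (539,-52,56) and (606,-48,14), length 79 mm, centre well inside the bin. Handing in.

```bash
python3 -c "
from plant import sign_off; print(sign_off())"
```

```text
the job is handed in; nothing more can be done
None
```

I set the bin under the castor, pushed the pin out with the punch so it dropped into the bin, and put the punch back in its hole. The job was handed in at about 18.7 s of the 67 s allowed.

- **Bin:** it stands on the bench, square under the lower end of the axle.
- **Push:** it took about 12 N along the bore, with almost no side force. The force fell to about 1 N once the pin came free.
- **Pin:** it is in the bin but not lying flat. Its lower end is on the floor and it leans on the rear wall, with the upper end on the rim at about 56 mm and reaching over the wall's thickness. Its centre is well inside the bin and it did not move across three views. I left it that way rather than nudge the bin. I never caught the fall itself on camera, but no view shows the pin on the bench.
- **Punch:** it is seated upright in the wooden block, and the gripper is open and clear above it.
- **Left alone:** the top view shows the spare wheel and tube carton unchanged. The bottle's image patch did differ from the first picture. I put that down to the arm showing at its edge, because the bottle itself is at the same spot.

One disagreement: the top and wrist views of the pin's upper end differed by 2–3 mm. I settled it with close wrist views just before contact.

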